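# Start up the spectacle-frame router from its console and pendant

### The job

Start the frame router by pressing its controls one after the other, in this order: push the raised far end of the console's long rocker all the way down, then press the console's square key fully in, then press the large round button on the loose hand pendant fully down, keep it down for about a second and let it come up. Nothing is picked up: the pendant is pressed where it lies and is not pushed about, and the jar and the spectacle frame stay where they are. Do not press the mushroom-headed stop or the pendant's small button.

Things in the scene. Friction and masses are not known exactly. Their poses are not given: they have to be found in the camera images.
- console: Grey control box fixed to the bench, 124 mm (x) by 290 mm (y), top 50 mm above the bench; origin at the centre of its underside, z up. Its x axis points away from the robot, within 0.2 rad of world x. Three modules stand in a row along its y, about 85 mm apart, in any order: rocker, square key, mushroom stop, each a plain metal cap on a black housing 18 mm high.
- rocker_press (a point): Point on the top of the far half of the long rocker, mid-width, 20 mm from its pivot; moves and turns with it. The rocker, 62 mm long (console x) and 34 mm wide, is a shallow V pivoting at mid-length, where its top is 74 mm above the bench. Off: near half level, far half (console +x) sloping up to 86 mm, this point at 82 mm. On: far half level, this point at 74 mm, near half up.
- rocker (a joint): Rocker angle, rad: near 0 = off (far half up at 0.4 rad), 0.4 = on, at its stop (far half pushed down level). Friction only: about 3 N at rocker_press moves it and it stays where it is left.
- key_top (a point): Centre of the top face of the square key, a 32 by 32 mm cap in a 50 mm square housing; about 78 mm above the bench when out, 71 mm when in; z up.
- key (a joint): Depth of the square key, m: near 0 = out, 0.007 = fully in, at its stop. About 3 N moves it; it stays in when let go.
- stop_top (a point): Centre of the top of the mushroom-headed stop, a round domed head 42 mm across on a stem in a round 48 mm housing, top 90 mm above the bench. Not to be pressed.
- stop (a joint): Depth of the mushroom stop, m: 0 = out, 0.006 = in; springs back; starts to move at about 3 N.
- pendant_mid (a point): Centre of the hand pendant, a flat black box with two metal buttons, lying loose on the bench: 140 mm (its x) by 66 mm (its y) by 28 mm high, 0.3 to 0.65 kg; this point is half-way up. Its x axis points away from the robot within 0.35 rad; the large button is 32 mm from here along +x, the small one 38 mm along -x.
- start_top (a point): Centre of the top of the pendant's large round button, 32 mm across, 38 mm above the bench when up; z up.
- start (a joint): Depth of the large round button, m: 0 = up, 0.006 = fully down. A spring: starts to move at about 1.2 N, fully down at about 5 N, comes up when let go.
- jog_top (a point): Centre of the top of the pendant's small round button, 14 mm across, 38 mm above the bench. Not to be pressed.
- jog (a joint): Depth of the small round button, m: 0 = up, 0.006 = down; same spring as the large one.
- jar_mid (a point): Centre (half-way up) of a clear screw-top jar, 54 mm across, 70 mm high, standing beyond the pendant's far end.
- specs: Dark spectacle frame lying flat beyond the console's far side, 144 mm (its y) by 65 mm (its x), 8 mm thick; origin midway between the two rims, on the bench.
There are look-alikes about, which are no part of the job. Of the things that look like the specs, the middle-sized one is meant.

How it is judged (in metres and radians):
On the way, in this order (a step that is already met when the one before it is completed fails the run):
1. the rocker's far end is pushed down (rocker past 0.3 rad) (value of joint rocker above 0.3 rad), for 0.1 s.
2. the square key is pressed in (past 5 mm) (value of joint key above 0.005 m), for 0.1 s.
3. the large pendant button is kept down past 4 mm for at least 0.6 s (value of joint start above 0.004 m), for 0.6 s.
At the end, for the whole second after the job is handed in: The rocker is on (past 0.3 of 0.4 rad), the square key is in (past 5 of 7 mm), the pendant's large button is up again (within 1 mm), the stop and the small button are up (within 2 mm), and the pendant and the bystanders lie within 20 mm of where they began, at rest (value of joint rocker above 0.3 rad and value of joint key above 0.005 m and value of joint start below 0.001 m and value of joint each of stop, jog below 0.002 m and distance of each of pendant_mid, jar_mid, specs from where it was at the start of the episode below 0.02 m and linear speed of specs below 0.02 m/s); the robot touches nothing.
It fails at once if the square key pressed (past 3 mm) before the rocker is on (value of joint key above 0.003 m and value of joint rocker below 0.3 rad).
It fails at once if the large pendant button pressed (past 3 mm) before the square key is in (value of joint start above 0.003 m and value of joint key below 0.005 m).
It fails at once if the mushroom stop or the pendant's small button pressed (past 2 mm) (value of joint any of stop, jog above 0.002 m).
It fails at once if the pendant lifted, carried or pushed more than 20 mm (distance of pendant_mid from where it was at the start of the episode above 0.02 m).
It fails at once if the jar or the spectacle frame moved more than 20 mm (distance of any of jar_mid, specs from where it was at the start of the episode above 0.02 m).
It also fails if it takes over 51 s, if anything falls off the work surface, if the arm or the gripper's body presses on something with over 40 N, if the wrist force passes 120 N, or if a joint passes its speed limit or range.

### The arm

A 6-joint arm with a two-finger parallel gripper is mounted at the origin on the work surface. World frame = base frame: x ahead of the robot, y to its left, z up, the work surface at z = 0. Lengths are in mm, angles in rad, forces in N, time in s.
With the tool pointing down it reaches from about 325 to 750 mm from the base axis. Payload 7.6 kg.
Tool frame: the origin (TCP) lies at the very end of the fingers, on their centre line; the grasp point (between the pads) lies 19 mm behind it; z points along the fingers, y is the direction in which the jaws open and shut (so a half turn about z gives the same grasp; the last joint's range is limited). The gripper opens to 85 mm and grips with 20 to 120 N. Pads are 22 mm wide; open, the fingers measure 114 mm over their backs; the gripper's body (76 mm by 85 mm) begins 54 mm behind the grasp point. The pads swing forward as they close: fully open they stand 13 mm farther back than shut.
Start: joints at [1.04, 0.052, 1.401, -0, 1.689, -0.07], TCP at [233.437, 470.269, 231.323] pointing down, gripper open.
Joint ranges: [-2.9, 2.9], [-0.91, 2.17], [0.12, 2.37], [-1.06, 4.2], [0.26, 2.73], [-2.93, 2.93]. Speed limits (rad/s): [2.57, 2.57, 3.01, 3.14, 3.14, 3.14].

### API

Orientations are given as a rotation vector (axis times angle).
In Python, from cell import * gives the robot as it stands.
- The arm moves only by the tool move_arm, never from a script. Its argument "commands" is a list of rows, each a list of 7 numbers: the shift along the tool's x, y, z in units of 40 mm (1.0 is 40 mm), then the turn, a rotation vector about the tool's x, y, z in units of 6 degrees (1.0 is 6 degrees), then the closure, from 0 (fully open) to 1 (shut). In form: [[x, y, z, rx, ry, rz, claw], ...]. A call has 1 to 12 rows; each row is the pose to reach, as a shift and turn from the pose measured when the call began, along the tool's axes at that moment; what a row does not reach only later rows make up. A row lasts 1/12 s, in which the tool goes at most 41.7 mm and 7.16 degrees, less where a joint would pass 70% of its speed; a pose out of reach is approached as far as the arm can. A call with a gripper value outside its range is refused whole. The fingers move at their own pace and stop on an object; "grip_force" is the grip in N (left out, the last holds). Time passes only in rows, so rows that repeat a pose let the fingers close. It gives the time, the measured TCP pose, the force and the opening at its end, in the units of the state.
- get_state(): the state, without advancing time (a new reading comes with each control period).
- get_image(name): name is "scene" or "top" or "wrist"; returns a dict with "img" (400x640x3 uint8, blue, green, red), "mtx" (3x3 intrinsics, pixels), "xyz" and "orientation" of the camera in the world. Camera axes: x right, y down, z forward; pixel columns grow to the right and rows downward; lengths in mm; the calibration is good to about 2 mm. A picture is of the moment at which its call begins. There is no depth.
- finish_job(): hands the job in, once; it reports no verdict.
Trained networks look in a picture, given as the dict that the camera call returned (one of the last four; its "shot" number tells which), for a name from the list of things; names that differ only in an ending like _2 or _b are one class to them, and where a whole thing is asked for, a point or a joint stands for the part that bears it (a point fixed in the world has none). Each returns a list of dicts, best first, with "p" (0 to 1); they miss things now and then, are a little off and sometimes report something else, mostly with a low value. They report only what shows in the picture. A call takes as long as a camera call. They do not tell look-alikes from the thing itself.
- find_in(picture, label): "point" ([column, row] in pixels, amid what is visible of it).
- landmark_of(picture, label): "point" ([column, row] in pixels: a listed point, or the origin of a listed thing).
The state is a dict: "t": time; "joints": joint angles; "joint_velocities": joint speeds; "joint_efforts": joint torques, N m; "ee_pos": TCP position; "orientation": TCP orientation; "force": force on the tool from outside, world axes, zero at the start; "wrist_torque": the same for the moment, N m; "width": finger opening in mm.
Only numpy, scipy, OpenCV 4.12 (cv2) and the standard library are available. Lean on these libraries where they do the work, as an engineer would, in place of code of your own. Each camera call takes 0.05 s, during which the arm holds its last target.

## Working session

There is one attempt and no reset: what is moved stays moved. The work goes in short steps, Python scripts to look and compute and a tool call to move; the robot and the scene stay as the last step left them, time stands still between calls to the robot, and variables do not carry over. Pictures are saved under pics/ and viewed, and the job is handed in when it is done.

Besides the shell and the picture viewer there is one more tool, called after "Emit:" as name(argument=value, ...) on one line, values as JSON. move_arm: Moves the arm, as the interface text tells. Its arguments: {"type":"object","properties":{"commands":{"type":"array","items":{"type":"array","items":{"type":"number"}}},"grip_force":{"type":"number"}},"required":["commands"]}

```bash
mkdir -p pics; ls; cat > h.py <<'E'
from cell import *
import numpy as np, cv2
from scipy.spatial.transform import Rotation as R
def Rm(o):
    o=np.array(o,float)
    return o if o.shape==(3,3) else R.from_rotvec(o).as_matrix()
def ray(im,px):
    K=np.array(im["mtx"]);d=np.linalg.inv(K)@[px[0],px[1],1]
    return np.array(im["xyz"],float),Rm(im["orientation"])@d
def atz(im,px,z):
    o,d=ray(im,px);return o+d*(z-o[2])/d[2]
def proj(im,P):
    p=np.array(im["mtx"])@(Rm(im["orientation"]).T@(np.array(P,float)-im["xyz"]));return p[:2]/p[2]
E
python3 - <<'E'
from h import *
s=get_state();print(s)
Z=dict(rocker_press=82,key_top=78,stop_top=90,start_top=38,jog_top=38,pendant_mid=14,jar_mid=35,specs=0,console=0)
for n in ["scene","top"]:
    im=get_image(n);cv2.imwrite(f"pics/{n}0.png",im["img"])
    print(n,im["xyz"],im["orientation"])
    for l,z in Z.items():
        for d in landmark_of(im,l)[:4]:
            print(l,np.round(d["point"]),round(d["p"],2),atz(im,d["point"],z).round(1))
E
```

```text
pics
{'t': 0.0, 'joints': array([ 1.03971650e+00,  5.28541529e-02,  1.40175416e+00, -1.57459449e-05,
        1.68858934e+00, -7.02852388e-02]), 'joint_velocities': array([-2.26448297e-03,  7.17040849e-04,  1.86707379e-03,  4.11328050e-04,
        9.61951052e-05, -8.58899968e-04]), 'joint_efforts': array([-1.77692156e-03, -3.81652451e+01, -3.60197926e+01, -2.34653508e-04,
        5.87701812e-03,  1.47708597e-06]), 'ee_pos': array([233.26714477, 469.98871306, 230.44846541]), 'orientation': array([-7.17325172e-01, -3.05812859e+00,  2.41494390e-03]), 'force': array([ 0.19105792,  1.01075644, -0.8273591 ]), 'wrist_torque': array([ 0.04479936, -0.0477323 ,  0.00598332]), 'width': 85.3516957699527}
scene [1442.33238942  184.12421649  717.12307568] [-1.4673943  -1.88507441  0.96361955]
rocker_press [436. 225.] 0.52 [615.6 228.3  82. ]
rocker_press [258. 196.] 0.26 [ 609.9 -186.6   82. ]
key_top [371. 205.] 0.45 [571.5  78.7  78. ]
key_top [257. 194.] 0.3 [ 596.4 -193.4   78. ]
stop_top [406. 209.] 0.72 [586.9 159.   90. ]
start_top [404. 205.] 0.63 [499.7 151.   38. ]
start_top [261. 195.] 0
[... 296 characters left out ...]
  0. ]
console [397. 239.] 0.74 [586.3 147.7   0. ]
top [390.61749874 -31.41323823 940.39144783] [-2.10825674  2.15144346 -0.2259727 ]
rocker_press [196. 182.] 0.58 [611.4 239.2  82. ]
rocker_press [380. 238.] 0.54 [ 468.  -197.3   82. ]
key_top [270. 200.] 0.65 [566.8  63.7  78. ]
stop_top [231. 192.] 0.77 [583.5 153.2  90. ]
start_top [382. 211.] 0.69 [ 540.7 -214.4   38. ]
jog_top [379. 238.] 0.62 [ 472.3 -202.1   38. ]
pendant_mid [377. 225.] 0.63 [ 508.6 -204.9   14. ]
jar_mid [380. 168.] 0.56 [ 653.9 -216.7   35. ]
specs [256. 158.] 0.78 [696.9 108.4   0. ]
specs [216. 290.] 0.57 [354.3 204.4   0. ]
specs [319. 141.] 0.56 [742.3 -61.9   0. ]
console [241. 203.] 0.96 [575.8 146.4   0. ]
```

View pics/scene0.png

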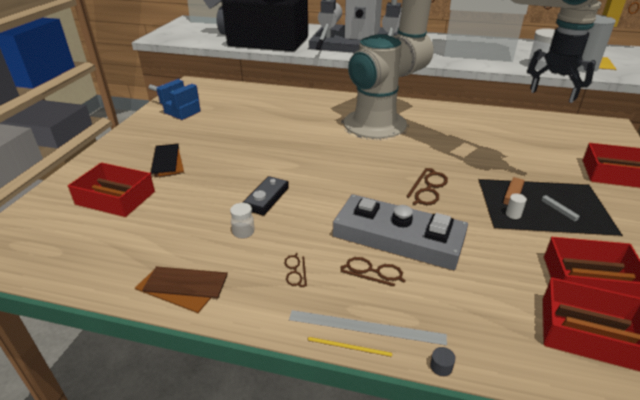

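View pics/top0.png

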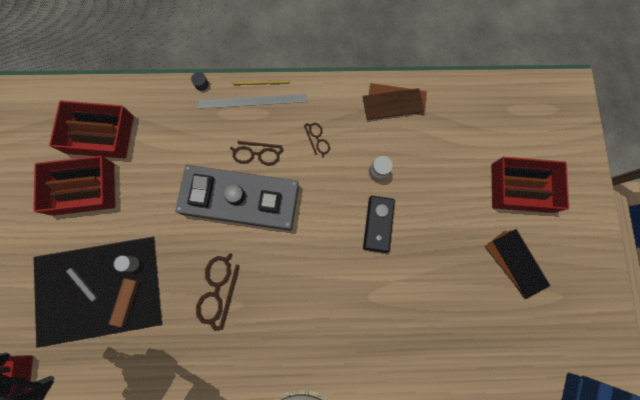

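```bash
python3 - <<'E'
import cv2
a=cv2.imread('pics/top0.png');
cv2.imwrite('pics/top0c.png',cv2.resize(a[130:320,150:420],None,fx=2.9,fy=2.9,interpolation=3))
a=cv2.imread('pics/scene0.png');
cv2.imwrite('pics/scene0c.png',cv2.resize(a[150:310,210:470],None,fx=3,fy=3,interpolation=3))
E
```

```text
(no output)
```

View pics/top0c.png

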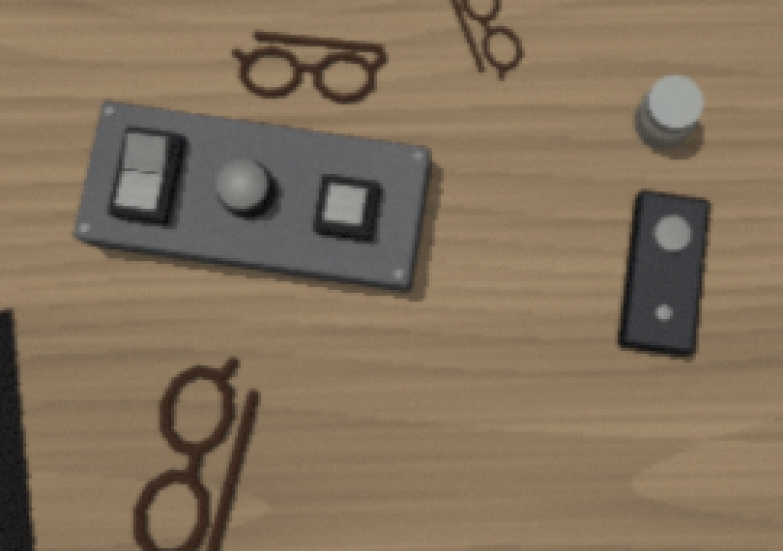

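View pics/scene0c.png

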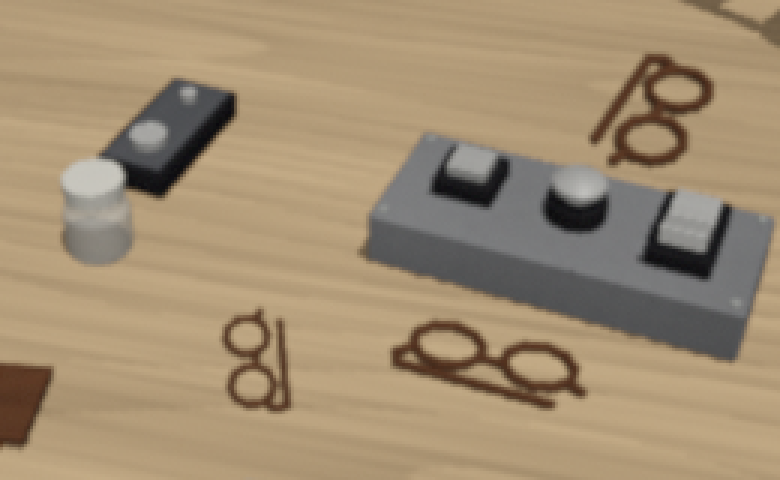

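The rocker is at top px (200,190), the stop at (233,193) and the square key at (269,201). The pendant's large button is at (382,211) and its small one at (379,238). There is only one console and one pendant. Three spectacle frames could be taken for the specs: (216,290) is large, (256,158) is middle-sized and meant, and (319,141) is small. I'll move above the console for a closer view.

```bash
cat >> h.py <<'E'
def go(P,xdir,tilt=0):
    """units to put TCP at P, tool down with tool x at world angle xdir (rad)"""
    s=get_state();A=Rm(s["orientation"])
    x=np.array([np.cos(xdir),np.sin(xdir),0]);z=np.array([0,0,-1.]);T=np.c_[x,np.cross(z,x),z]
    d=A.T@(np.array(P,float)-s["ee_pos"])/40
    r=R.from_matrix(A.T@T).as_rotvec(degrees=True)/6
    print("go",np.r_[d,r].round(3))
E
python3 - <<'E'
from h import *
go([540,150,230],np.pi-0.187)
im=get_image("wrist")
s=get_state();A=Rm(s["orientation"])
print(A.T@(np.array(im["xyz"])-s["ee_pos"]), (A.T@Rm(im["orientation"])).round(2))
print(im["mtx"])
E
```

```text
go [-1.0425e+01 -3.7640e+00  3.3000e-02  1.0000e-03  0.0000e+00 -2.6150e+00]
[  73.69627386   -1.20760023 -142.81084445] [[-0.   -0.96 -0.29]
 [ 1.   -0.   -0.  ]
 [-0.   -0.29  0.96]]
[[322.47227313   0.         321.08354525]
 [  0.         322.47227313 195.46551867]
 [  0.           0.           1.        ]]
```

Emit:
move_arm(commands=[[-10.4, -3.75, 0, 0, 0, -2.6, 1], [-10.4, -3.75, 0, 0, 0, -2.6, 1], [-10.4, -3.75, 0, 0, 0, -2.6, 1], [-10.4, -3.75, 0, 0, 0, -2.6, 1], [-10.4, -3.75, 0, 0, 0, -2.6, 1], [-10.4, -3.75, 0, 0, 0, -2.6, 1], [-10.4, -3.75, 0, 0, 0, -2.6, 1], [-10.4, -3.75, 0, 0, 0, -2.6, 1], [-10.4, -3.75, 0, 0, 0, -2.6, 1], [-10.4, -3.75, 0, 0, 0, -2.6, 1], [-10.4, -3.75, 0, 0, 0, -2.6, 1], [-10.4, -3.75, 0, 0, 0, -2.6, 1]])

```text
t: 2.05
ee_pos: [542.2, 146.2, 230.5]
orientation: [0.305, 3.127, -0.003]
force: [0.6, -0.2, -1.1]
width: 0.4
```

```bash
cat > look.py <<'E'
from h import *
import sys
Z=dict(rocker_press=82,key_top=78,stop_top=90,start_top=38,jog_top=38,pendant_mid=14,jar_mid=35,specs=0,console=0)
s=get_state();print(s["t"],s["ee_pos"].round(1),s["orientation"].round(3),s["force"].round(1),s["width"])
im=get_image("wrist");cv2.imwrite(f"pics/{sys.argv[1]}.png",im["img"])
for l,z in Z.items():
    for d in landmark_of(im,l)[:2]:
        print(l,np.round(d["point"]),round(d["p"],2),atz(im,d["point"],z).round(1))
E
python3 look.py w1
```

```text
2.05 [542.2 146.2 230.5] [ 3.050e-01  3.127e+00 -3.000e-03] [ 0.6 -0.2 -1.1] 0.3617292234673537
rocker_press [423. 232.] 0.82 [612.5 232.3  82. ]
key_top [246. 216.] 0.87 [563.8  65.4  78. ]
stop_top [331. 222.] 0.83 [582.2 146.1  90. ]
stop_top [245. 216.] 0.17 [559.9  68.   90. ]
start_top [  9. 227.] 0.76 [ 538.1 -211.5   38. ]
pendant_mid [ 22. 194.] 0.69 [ 507.4 -204.4   14. ]
jar_mid [ 50. 311.] 0.84 [ 651.5 -218.6   35. ]
console [332. 196.] 0.76 [584.  150.2   0. ]
```

View pics/w1.png

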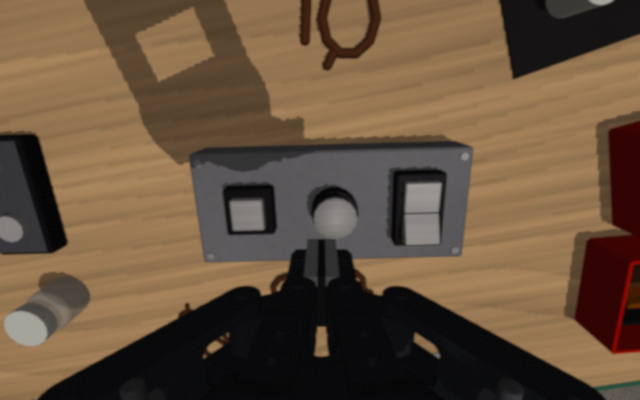

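The wrist picture shows the rocker at (422,208) with its far half at (422,229). The stop is at (335,217) and the key at (247,214), in line with the networks. I'll go above the rocker press point at about (612,233).

```bash
python3 - <<'E'
from h import *
go([612,233.5,100],np.pi-0.172)
E
```

```text
go [-1.411e+00  2.349e+00  3.290e+00  2.000e-03  4.000e-03 -1.460e-01]
```

Emit:
move_arm(commands=[[-1.41, 2.35, 0, 0, 0, -0.15, 1], [-1.41, 2.35, 0, 0, 0, -0.15, 1], [-1.41, 2.35, 0, 0, 0, -0.15, 1], [-1.41, 2.35, 0, 0, 0, -0.15, 1], [-1.41, 2.35, 1, 0, 0, -0.15, 1], [-1.41, 2.35, 2, 0, 0, -0.15, 1], [-1.41, 2.35, 2.8, 0, 0, -0.15, 1], [-1.41, 2.35, 3.28, 0, 0, -0.15, 1], [-1.41, 2.35, 3.28, 0, 0, -0.15, 1], [-1.41, 2.35, 3.28, 0, 0, -0.15, 1]])

```text
t: 3.38
ee_pos: [611.4, 233.3, 100.2]
orientation: [-0.269, -3.129, 0.001]
force: [0.2, -0.5, 0.4]
width: -0.2
```

```bash
python3 look.py w2; python3 - <<'E'
from h import *
im=get_image("scene");a=im["img"];cv2.imwrite('pics/s2.png',cv2.resize(a[100:310,290:510],None,fx=2.8,fy=2.8,interpolation=3))
E
```

```text
3.3833 [611.4 233.3 100.2] [-2.690e-01 -3.129e+00  1.000e-03] [ 0.2 -0.5  0.4] -0.21415676503974904
rocker_press [320. 245.] 0.68 [614.3 230.7  82. ]
key_top [  4. 207.] 0.81 [564.5  65.7  78. ]
stop_top [148. 217.] 0.7 [580.4 148.2  90. ]
jog_top [199. 316.] 0.48 [677.5 127.6  38. ]
specs [198. 316.] 0.72 [703.  104.9   0. ]
specs [ 42. 378.] 0.56 [744.1 -60.6  -0. ]
console [207. 177.] 0.69 [581.1 147.6   0. ]
```

View pics/w2.png

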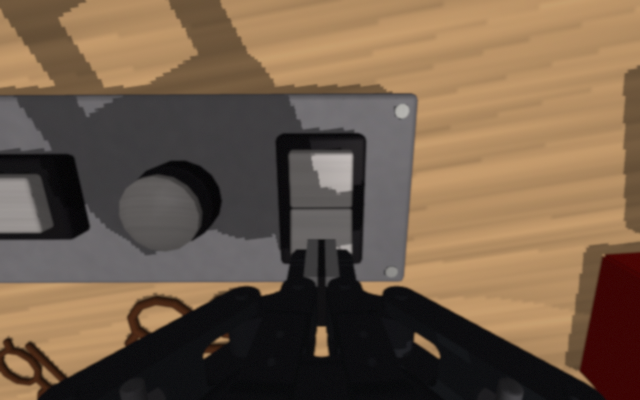

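View pics/s2.png

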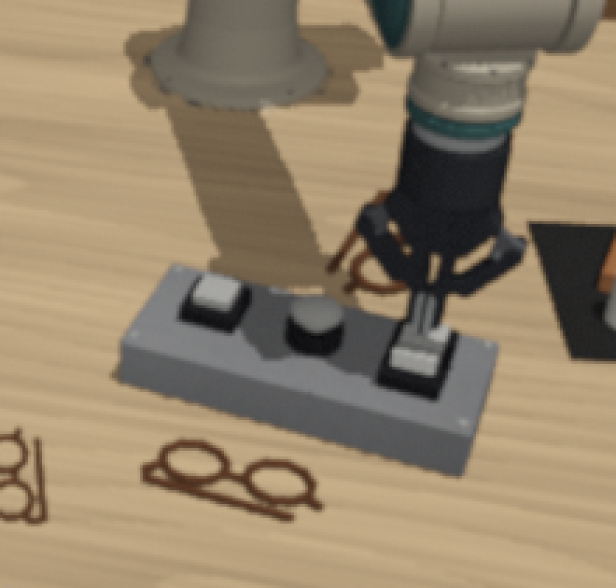

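The fingers are centred over the far half of the rocker (column 321, pivot line at row 207), and the stop at (160,210) is well clear. I'll press down.

Emit:
move_arm(commands=[[-0.05, 0, 0.3, 0, 0, 0, 1], [-0.05, 0, 0.4, 0, 0, 0, 1], [-0.05, 0, 0.5, 0, 0, 0, 1], [-0.05, 0, 0.57, 0, 0, 0, 1], [-0.05, 0, 0.64, 0, 0, 0, 1], [-0.05, 0, 0.64, 0, 0, 0, 1]])

```text
t: 4.43
ee_pos: [613.9, 233.1, 74.5]
orientation: [0.269, 3.13, 0.0]
force: [0.8, 0.1, 0.2]
width: -0.1
```

Emit:
move_arm(commands=[[0, 0, 0.04, 0, 0, 0, 1], [0, 0, 0.06, 0, 0, 0, 1], [0, 0, 0.06, 0, 0, 0, 1]])

```text
t: 4.68
ee_pos: [614.0, 233.1, 73.9]
orientation: [0.269, 3.129, 0.001]
force: [-4.6, -2.3, 10.7]
width: 0.1
```

```bash
python3 look.py w3|head -3; python3 - <<'E'
from h import *
im=get_image("scene");a=im["img"];cv2.imwrite('pics/s3.png',cv2.resize(a[100:310,290:510],None,fx=2.8,fy=2.8,interpolation=3))
E
```

```text
4.6833 [614.  233.1  73.9] [2.690e-01 3.129e+00 1.000e-03] [-4.6 -2.3 10.7] 0.05397802425826689
stop_top [119. 238.] 0.95 [582.6 149.5  90. ]
jar_mid [192. 179.] 0.35 [572.6 163.1  35. ]
```

View pics/w3.png

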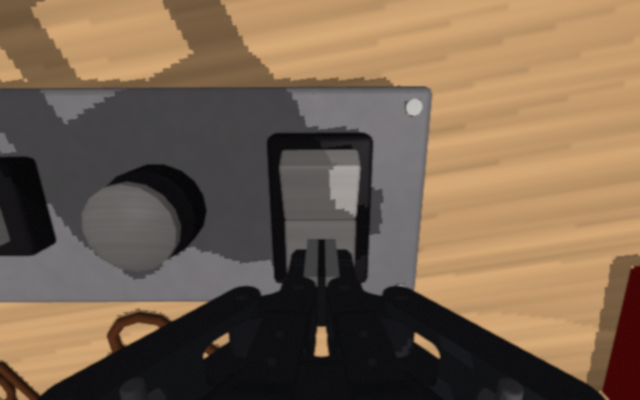

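View pics/s3.png

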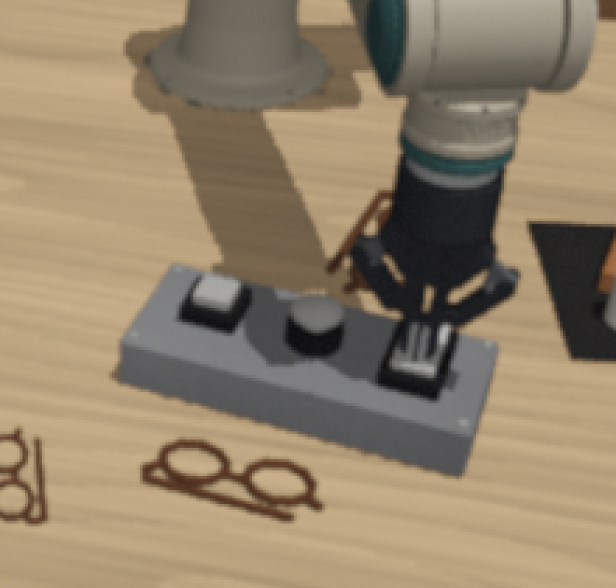

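The rocker's far half is now level: contact at z 74 with 10.7 N, and the near half has come up. Next I'll lift and move over the key at about (564.5,65.7).

```bash
python3 - <<'E'
from h import *
go([564.5,65.7,150],np.pi-0.172)
E
```

```text
go [ 5.030e-01 -4.335e+00 -1.904e+00  5.000e-03  7.000e-03  4.000e-03]
```

Emit:
move_arm(commands=[[0, 0, -1, 0, 0, 0, 1], [0, 0, -1.9, 0, 0, 0, 1], [0, 0, -1.9, 0, 0, 0, 1], [0.5, -1, -1.9, 0, 0, 0, 1], [0.5, -2, -1.9, 0, 0, 0, 1], [0.5, -3, -1.9, 0, 0, 0, 1], [0.5, -4, -1.9, 0, 0, 0, 1], [0.5, -4.33, -1.9, 0, 0, 0, 1], [0.5, -4.33, -1.9, 0, 0, 0, 1], [0.5, -4.33, -1.4, 0, 0, 0, 1], [0.5, -4.33, -0.7, 0, 0, 0, 1], [0.5, -4.33, -0.7, 0, 0, 0, 1]])

```text
t: 6.23
ee_pos: [561.9, 67.0, 96.1]
orientation: [-0.267, -3.122, 0.0]
force: [-0.5, 0.5, -0.9]
width: 0.2
```

```bash
python3 look.py w4; python3 - <<'E'
from h import *
im=get_image("scene");a=im["img"];cv2.imwrite('pics/s4.png',cv2.resize(a[100:310,290:510],None,fx=2.8,fy=2.8,interpolation=3))
E
```

```text
6.2333 [561.9  67.   96.1] [-0.267 -3.122  0.   ] [-0.5  0.5 -0.9] 0.17977569176049676
rocker_press [618. 274.] 0.75 [608.1 223.2  82. ]
key_top [319. 244.] 0.67 [564.1  64.   78. ]
stop_top [486. 260.] 0.56 [581.8 147.9  90. ]
console [428. 205.] 0.7 [582.  146.9   0. ]
```

View pics/w4.png

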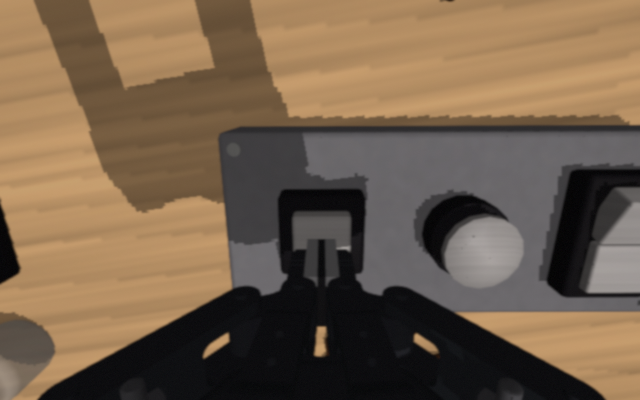

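View pics/s4.png

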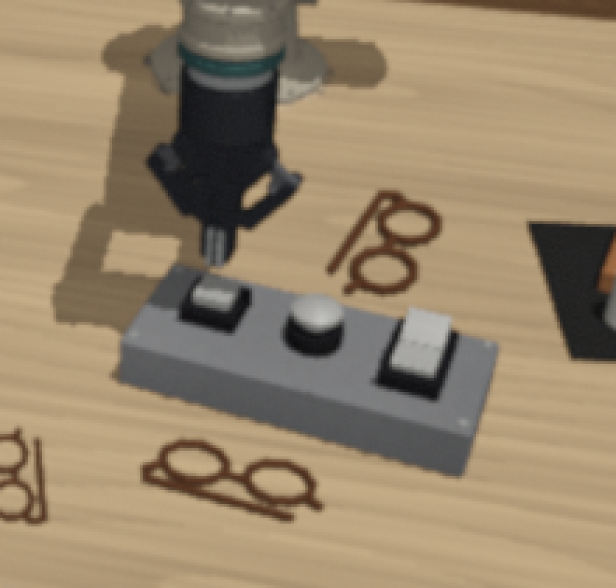

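The scene picture shows the rocker on, with its near half raised. The key is centred below the fingers at (321,240). I'll press it.

Emit:
move_arm(commands=[[-0.06, -0.03, 0.2, 0, 0, 0, 1], [-0.06, -0.03, 0.35, 0, 0, 0, 1], [-0.06, -0.03, 0.45, 0, 0, 0, 1], [-0.06, -0.03, 0.55, 0, 0, 0, 1], [-0.06, -0.03, 0.64, 0, 0, 0, 1], [-0.06, -0.03, 0.66, 0, 0, 0, 1], [-0.06, -0.03, 0.67, 0, 0, 0, 1]])

```text
t: 7.37
ee_pos: [567.0, 64.4, 75.3]
orientation: [0.269, 3.129, 0.001]
force: [0.6, -0.2, 1.1]
width: 0.4
```

Emit:
move_arm(commands=[[0.03, 0, 0.04, 0, 0, 0, 1], [0.03, 0, 0.08, 0, 0, 0, 1], [0.03, 0, 0.12, 0, 0, 0, 1]])

```text
t: 7.62
ee_pos: [566.4, 64.5, 71.1]
orientation: [0.269, 3.127, 0.001]
force: [2.3, -1.1, 2.7]
width: 0.2
```

Emit:
move_arm(commands=[[0, 0, 0.03, 0, 0, 0, 1], [0, 0, 0.05, 0, 0, 0, 1], [0, 0, 0.05, 0, 0, 0, 1]])

```text
t: 7.87
ee_pos: [566.6, 64.5, 71.0]
orientation: [0.269, 3.126, 0.001]
force: [-5.8, -0.5, 11.0]
width: -0.1
```

The key is at its stop (z 71, 11 N). Now to the pendant.

```bash
python3 - <<'E'
from h import *
go([535,-211,140],np.pi-0.172)
E
```

```text
go [-4.060e-01 -6.921e+00 -1.731e+00  9.000e-03  3.600e-02  4.000e-03]
```

Emit:
move_arm(commands=[[0, 0, -1, 0, 0, 0, 1], [0, 0, -1.75, 0, 0, 0, 1], [0, 0, -1.75, 0, 0, 0, 1], [-0.4, -1, -1.75, 0, 0, 0, 1], [-0.4, -2, -1.75, 0, 0, 0, 1], [-0.4, -3, -1.75, 0, 0, 0, 1], [-0.4, -4, -1.75, 0, 0, 0, 1], [-0.4, -5, -1.75, 0, 0, 0, 1], [-0.4, -6, -1.75, 0, 0, 0, 1], [-0.4, -6.9, -1.75, 0, 0, 0, 1], [-0.4, -6.9, -1.75, 0, 0, 0, 1], [-0.4, -6.9, -1.75, 0, 0, 0, 1]])

```text
t: 8.87
ee_pos: [534.2, -211.7, 140.0]
orientation: [0.274, 3.127, 0.002]
force: [0.6, -0.0, 0.3]
width: -0.1
```

```bash
python3 look.py w5; python3 - <<'E'
from h import *
im=get_image("scene");a=im["img"];cv2.imwrite('pics/s5.png',cv2.resize(a[130:300,210:490],None,fx=2.8,fy=2.8,interpolation=3))
E
```

```text
8.8667 [ 534.2 -211.7  140. ] [2.740e-01 3.127e+00 2.000e-03] [ 0.6 -0.   0.3] -0.12006824279134626
start_top [322. 202.] 0.94 [ 540.5 -213.5   38. ]
jog_top [318. 112.] 0.57 [ 471.4 -204.3   38. ]
pendant_mid [320. 156.] 0.59 [ 508.4 -208.8   14. ]
```

View pics/w5.png

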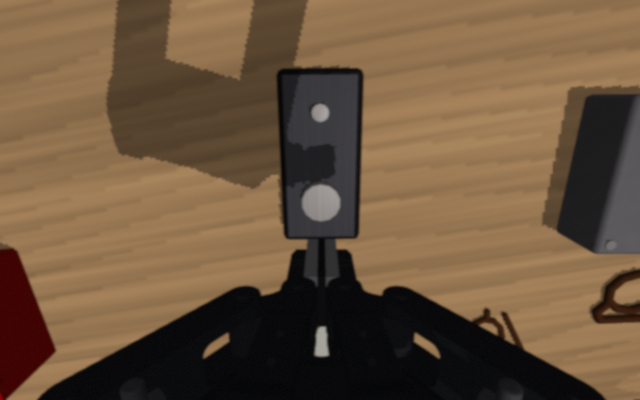

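View pics/s5.png

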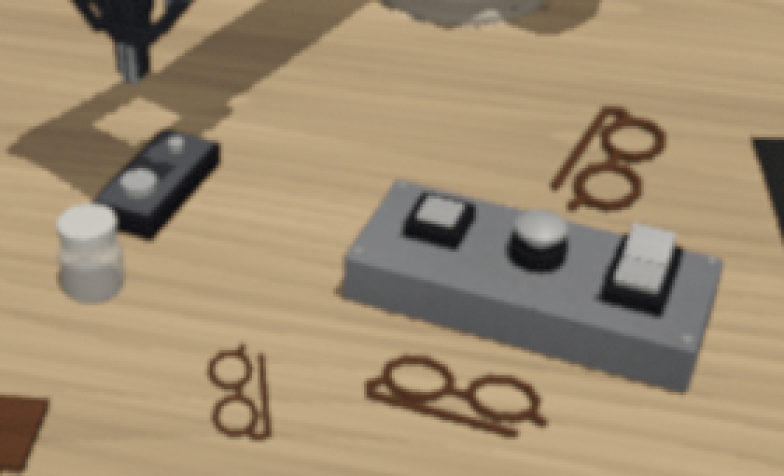

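The key is visibly in. The pendant's large button is at (321,202) and the small one at (320,113). I'll go above the large one.

```bash
python3 - <<'E'
from h import *
go([540,-213.2,50],np.pi-0.172)
E
```

```text
go [-0.128 -0.066  2.27   0.009  0.036  0.01 ]
```

Emit:
move_arm(commands=[[-0.13, -0.07, 0.7, 0, 0, 0, 1], [-0.13, -0.07, 1.4, 0, 0, 0, 1], [-0.13, -0.07, 2, 0, 0, 0, 1], [-0.13, -0.07, 2.25, 0, 0, 0, 1], [-0.13, -0.07, 2.25, 0, 0, 0, 1], [-0.13, -0.07, 2.25, 0, 0, 0, 1]])

```text
t: 9.92
ee_pos: [540.3, -213.5, 51.4]
orientation: [0.268, 3.126, 0.001]
force: [0.5, -0.3, 0.1]
width: 0.1
```

```bash
python3 look.py w6; python3 - <<'E'
from h import *
go([540,-213.2,31.5],np.pi-0.172)
E
```

```text
9.9167 [ 540.3 -213.5   51.4] [2.680e-01 3.126e+00 1.000e-03] [ 0.5 -0.3  0.1] 0.09811694035305019
key_top [322. 174.] 0.58 [ 493.9 -206.3   78. ]
stop_top [323. 244.] 0.4 [ 516.  -210.1   90. ]
start_top [324. 243.] 0.6 [ 540.5 -213.5   38. ]
jog_top [320. 109.] 0.95 [ 472.3 -203.6   38. ]
jog_top [325. 173.] 0.57 [ 502.9 -206.2   38. ]
pendant_mid [320. 174.] 0.66 [ 508.6 -210.1   14. ]
go [0.007 0.005 0.49  0.008 0.041 0.01 ]
```

View pics/w6.png

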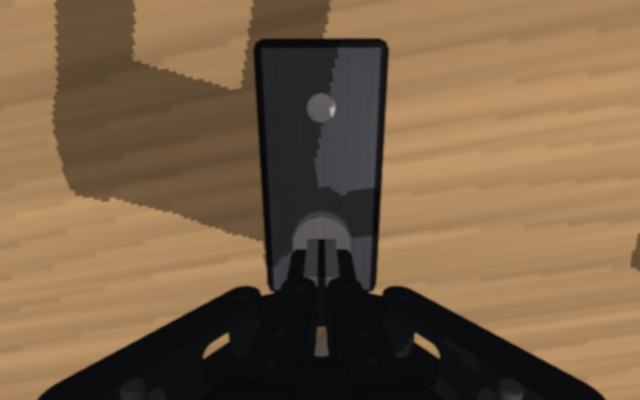

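The fingers are centred over the large button at (322,240), so I'll press in steps.

Emit:
move_arm(commands=[[0, 0, 0.15, 0, 0, 0, 1], [0, 0, 0.25, 0, 0, 0, 1], [0, 0, 0.33, 0, 0, 0, 1], [0, 0, 0.4, 0, 0, 0, 1], [0, 0, 0.45, 0, 0, 0, 1], [0, 0, 0.49, 0, 0, 0, 1], [0, 0, 0.49, 0, 0, 0, 1], [0, 0, 0.49, 0, 0, 0, 1]])

```text
t: 11.08
ee_pos: [540.2, -213.4, 32.0]
orientation: [0.268, 3.126, 0.001]
force: [-3.5, 2.2, 6.5]
width: -0.2
```

Emit:
move_arm(commands=[[0, 0, 0.02, 0, 0, 0, 1], [0, 0, 0.02, 0, 0, 0, 1], [0, 0, 0.02, 0, 0, 0, 1], [0, 0, 0.02, 0, 0, 0, 1], [0, 0, 0.02, 0, 0, 0, 1], [0, 0, 0.02, 0, 0, 0, 1], [0, 0, 0.02, 0, 0, 0, 1], [0, 0, 0.02, 0, 0, 0, 1], [0, 0, 0.02, 0, 0, 0, 1], [0, 0, 0.02, 0, 0, 0, 1], [0, 0, 0.02, 0, 0, 0, 1], [0, 0, 0.02, 0, 0, 0, 1]])

```text
t: 12.08
ee_pos: [540.2, -213.4, 32.0]
orientation: [0.268, 3.126, 0.001]
force: [-4.5, 1.3, 7.0]
width: -0.0
```

The button was held for 1 s at full depth (7 N). Now I'll lift straight up.

Emit:
move_arm(commands=[[0, 0, -0.2, 0, 0, 0, 1], [0, 0, -0.6, 0, 0, 0, 1], [0, 0, -1.4, 0, 0, 0, 1], [0, 0, -2.3, 0, 0, 0, 1], [0, 0, -3, 0, 0, 0, 1], [0, 0, -3.5, 0, 0, 0, 1], [0, 0, -3.5, 0, 0, 0, 1], [0, 0, -3.5, 0, 0, 0, 1]])

```text
t: 12.75
ee_pos: [540.2, -213.7, 173.5]
orientation: [0.268, 3.123, -0.001]
force: [-0.9, -0.6, -0.9]
width: 0.3
```

```bash
python3 look.py w7; python3 - <<'E'
from h import *
im=get_image("scene");a=im["img"];cv2.imwrite('pics/s7.png',cv2.resize(a[130:300,210:490],None,fx=2.8,fy=2.8,interpolation=3))
for n in ["scene","top"]:
    im=get_image(n);b=cv2.imread(f"pics/{n}0.png")
    for l in ["pendant_mid","jar_mid","specs"]: print(n,l,[(np.round(d["point"]),round(d["p"],2)) for d in landmark_of(im,l)[:3]])
E
```

```text
12.75 [ 540.2 -213.7  173.5] [ 2.680e-01  3.123e+00 -1.000e-03] [-0.9 -0.6 -0.9] 0.34155765283367273
rocker_press [324. 182.] 0.66 [ 528.2 -211.2   82. ]
stop_top [633. 268.] 0.26 [636.9  18.2  90. ]
start_top [324. 185.] 0.77 [ 542.8 -213.    38. ]
jog_top [319. 101.] 0.6 [ 470.9 -205.1   38. ]
pendant_mid [322. 144.] 0.66 [ 509.3 -208.4   14. ]
specs [635. 266.] 0.78 [702.2 107.1   0. ]
specs [479. 318.] 0.75 [742.5 -63.4   0. ]
scene pendant_mid [(array([265., 194.]), 0.6), (array([274., 180.]), 0.35)]
scene jar_mid [(array([241., 218.]), 0.58), (array([403., 207.]), 0.57)]
scene specs [(array([428., 190.]), 0.74), (array([376., 270.]), 0.69), (array([240., 218.]), 0.68)]
top pendant_mid [(array([379., 229.]), 0.65), (array([381., 167.]), 0.39)]
top jar_mid [(array([380., 168.]), 0.59)]
top specs [(array([215., 288.]), 0.9), (array([254., 158.]), 0.79), (array([319., 139.]), 0.55)]
```

View pics/s7.png

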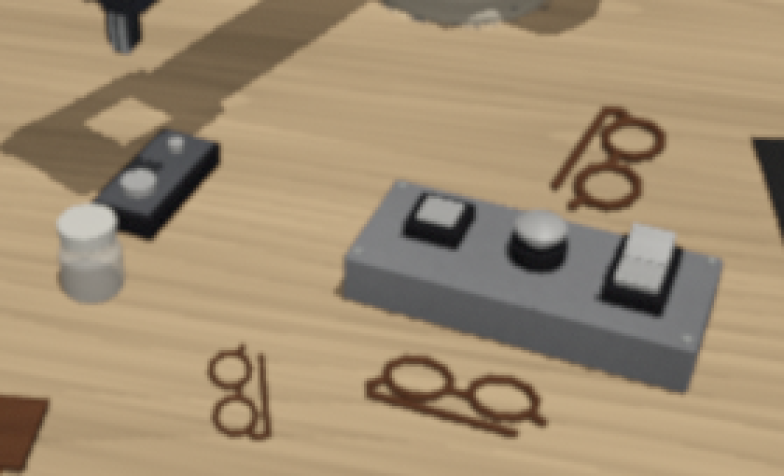

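View pics/w7.png

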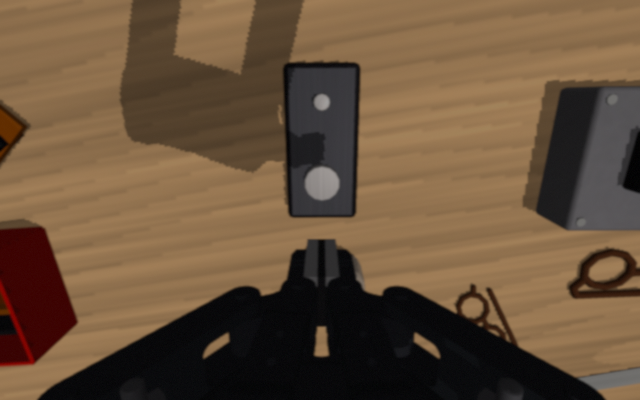

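The rocker is on, the key is in and both pendant buttons are up. The pendant, jar and specs show at their earlier pixels, and the tool is clear of everything. Handing in.

```bash
python3 -c "
from cell import *
print(finish_job())"
```

```text
the job is handed in; nothing more can be done
None
```

I pressed the three controls in order with the fingers shut, then handed the job in. The last clock reading was about 12.8 s of the 51 s allowed; the hand-in reported no verdict.

- **Rocker:** the far end went down to level, to z 74 with 10.7 N.
- **Square key:** it went in to its stop, to z 71 with 11 N.
- **Large pendant button:** it was fully down at z 32 with 6.5–7 N, held for at least 1 s, then released by lifting straight up.

The last pictures show the rocker on, the key in, and the stop and both pendant buttons up. The jar and specs were within 2 pixels of their first positions. The gripper was about 135 mm above the pendant, touching nothing.

The networks gave a few false reports: a jar and specs on other objects, and a rocker on the pendant. The top-view point for the pendant's centre also sat about 4 pixels (roughly 10 mm) off its first value. The wrist camera put the centre within about 1 mm of where it was before the press, so I took the top-view shift as scatter.

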